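# Clear the neck block off the tool box and put the small tools away

### The job

A maple neck block has been left lying across the open tool box. First lift it off and lay it down flat on the bench, clear of the box and without letting it drop; then put the cork sanding block, the brass finger plane and the spool clamp that stand on the bench to the right of the box into it, side by side with each resting squarely on the box floor, the same way up as it is now (the spool clamp on end). Leave the mug, the rosin cake, the tin and the bridge blank near the box where they stand.

Things in the scene. Friction and masses are not known exactly. Their poses are not given: they have to be found in the camera images.
- tool_box: open wooden tool box fixed to the bench, outside 126 (x) x 246 (y) x 50 mm high, walls 8 mm thick, floor 6 mm thick, so inside 110 x 230 mm and 44 mm deep; origin at the centre of its underside on the bench, own y along its long side
- box_floor (a point): centre of the tool box's inner floor, 6 mm above the bench; axes as the box
- neck_block_mid (a point): centre of the loose maple neck block, a plain rough-sawn bar 60 (x) x 316 (y) x 62 mm high, about 0.55 kg, which at the start lies roughly lengthwise on the rims of the tool box; own y along its length, z up. The bench top is free of other fixed things from its front edge at x = 0.35 m to x = 0.75 m, for y from -0.45 to 0.45 m
- cork_block_mid (a point): centre of the loose cork sanding block, 46 (x) x 90 (y) x 27 mm high, lying flat; z up
- plane_mid (a point): centre of the loose small brass finger plane, sole down: sole 29 (x) x 60 (y) mm, 31 mm high overall, its flat upright cheeks 26 mm apart outside (x) and 48 mm long (y) reach 22 mm above its underside; this point is 15.5 mm above the underside; z up
- spool_mid (a point): centre of the loose spool clamp standing on end: two turned wooden discs of 35 mm diameter on a threaded rod (lower disc 0 to 15 mm, upper disc 34 to 49 mm above its underside) with a wing nut on top, 68 mm high; this point is 34 mm above the underside on the axis; z up
- rosin_mid (a point): centre of a round rosin cake, 45 mm diameter, 16 mm high: leave alone
- mug_mid (a point): centre of the bounding box of a mug with a handle, 78 (x) x 112 (y, with handle) x 101 mm high: leave alone
- tin_mid (a point): centre of a round open brass tin, 65 mm diameter, 28 mm high: leave alone
- bridge_mid (a point): centre of a pale maple violin bridge blank lying flat, 33 (x) x 41 (y) x 8 mm high: leave alone
Mind the look-alikes: they are no part of the job. Leave any blue, green or pink look-alike of the part that bears plane_mid alone.

How it is judged:
On the way, in this order (a step that is already met when the one before it is completed fails the run):
1. the neck block lies on the bench, clear of the box (height (world z) of neck_block_mid between 0.022 and 0.038 m and contact force between neck_block and tool_box below 0.05 N and linear speed of neck_block below 0.02 m/s), for 0.2 s.
2. sanding block, finger plane and spool clamp all rest on the box floor (x of cork_block_mid in the frame of tool_box between -0.055 and 0.055 m and y of cork_block_mid in the frame of tool_box between -0.115 and 0.115 m and z of cork_block_mid in the frame of box_floor between 0 and 0.019 m and angle between each of cork_block_mid, plane_mid, spool_mid's own z axis and vertical below 0.12 rad and x of plane_mid in the frame of tool_box between -0.055 and 0.055 m and y of plane_mid in the frame of tool_box between -0.115 and 0.115 m and z of plane_mid in the frame of box_floor between 0 and 0.021 m and x of spool_mid in the frame of tool_box between -0.055 and 0.055 m and y of spool_mid in the frame of tool_box between -0.115 and 0.115 m and z of spool_mid in the frame of box_floor between 0 and 0.039 m), for 0.2 s.
At the end, for the whole second after the job is handed in: The neck block lies flat on the bench (centre 22 to 38 mm high) without touching the box; sanding block, finger plane and spool clamp are inside the box, each centre no more than about 5 mm higher than when resting on the floor and within 0.12 rad of upright; all at rest (all of step 1 and all of step 2 and linear speed of each of cork_block, plane, spool below 0.02 m/s).
It fails at once if a tool is put into the box while the neck block still lies on it (contact force between neck_block and tool_box above 0.2 N and ((x of cork_block_mid in the frame of tool_box between -0.055 and 0.055 m and y of cork_block_mid in the frame of tool_box between -0.115 and 0.115 m and z of cork_block_mid in the frame of box_floor between 0 and 0.039 m) or (x of plane_mid in the frame of tool_box between -0.055 and 0.055 m and y of plane_mid in the frame of tool_box between -0.115 and 0.115 m and z of plane_mid in the frame of box_floor between 0 and 0.041 m) or (x of spool_mid in the frame of tool_box between -0.055 and 0.055 m and y of spool_mid in the frame of tool_box between -0.115 and 0.115 m and z of spool_mid in the frame of box_floor between 0 and 0.059 m))).
It fails at once if the neck block is let fall (more than some 30 mm) (linear speed of neck_block above 0.8 m/s and contact force between the fingers and neck_block below 0.05 N).
It fails at once if the mug, rosin cake, tin or bridge blank is shifted more than 30 mm or tipped (distance of any of mug_mid, rosin_mid, tin_mid, bridge_mid from where it was at the start of the episode above 0.03 m or angle between any of mug_mid, rosin_mid, tin_mid, bridge_mid's own z axis and vertical above 0.4 rad).
It also fails if it takes over 72 s, if anything falls off the work surface, if the arm or the gripper's body presses on something with over 40 N, if the wrist force passes 120 N, or if a joint passes its speed limit or range.

### The arm

A 6-joint arm with a two-finger parallel gripper is mounted at the origin on a cart in front of the work surface, level with it; the furniture and walls round the work are solid. World frame = base frame: x ahead of the robot, y to its left, z up, the work surface at z = 0. Lengths are in m, angles in rad, forces in N, time in s.
With the tool pointing down it reaches from about 0.375 to 0.925 m from the base axis. Payload 5.7 kg.
Tool frame: the origin (TCP) lies midway between the tips of the shut fingers; the grasp point (between the pads) lies 19 mm behind it; z points along the fingers, x is the direction in which the jaws open and shut, and the axes are right-handed (so a half turn about z gives the same grasp; the last joint's range is limited). The gripper opens to 88 mm and grips with 3 to 60 N. Pads are 20 mm wide; open, the fingers measure 115 mm over their backs; the gripper's body (75 mm by 178 mm) begins 61 mm behind the grasp point.
Start: joints at [-1.262, 0.359, 1.51, -0, 1.272, -0.115], TCP at [0.247, -0.547, 0.223] pointing down, gripper open.
Joint ranges: [-2.97, 2.97], [-1.01, 2.36], [0.21, 2.38], [-0.96, 4.11], [0.2, 2.71], [-2.98, 2.98]. Speed limits (rad/s): [2.39, 2.39, 3.14, 3.14, 3.14, 3.14].

### API

Orientations are given as a unit quaternion [x, y, z, w].
In Python, from bench import move_ptp, servo_line, goto_joints, move_gripper, sleep, inverse_kinematics, capture, PlanningError, close_job, spot_in, silhouettes, current_clock, current_joint_pos, current_qvel, current_joint_torque, current_position, current_orientation, current_force, current_torque, current_finger_gap gives the robot as it stands. Calls block until the motion is done:
- move_ptp(position, orientation): joint-space move of the TCP to a pose.
- servo_line(position, orientation=None, rate=0.15, contact_N=None): straight line of the TCP; orientation=None keeps the orientation; rate is the mean speed in m/s. With contact_N (N) it stops when the force on the tool has changed by that much, and returns True; else False.
- goto_joints(angles): joint-space move.
- move_gripper(opening): finger opening in m; the grip force is fixed at half the most; returns when the fingers have stopped.
- sleep(seconds).
- inverse_kinematics(position, orientation): joint angles nearest the present ones, or None.
- capture(name): name is "side" or "top" or "wrist"; returns a dict with "image" (480x640x3 uint8, blue, green, red), "range_z" (480x640 float32, m along the optical axis (not along the pixel's ray), 0 where there is no reading), "intrinsics" (3x3 intrinsics, pixels), "R" (3x3) and "t" (3): a world point X has camera coordinates R X + t. Camera axes: x right, y down, z forward; pixel columns grow to the right and rows downward; lengths in m; the calibration is good to about 2 mm. A picture is of the moment at which its call begins.
A pose or a line that the arm cannot do raises PlanningError and nothing moves.
- close_job(): hands the job in, once; it reports no verdict.
Trained networks look in the newest picture that a camera, given by its name, has taken for a name from the list of things; names that differ only in an ending like _2 or _b are one class to them, and where a whole thing is asked for, a point or a joint stands for the part that bears it (a point fixed in the world has none). Each returns a list of dicts, best first, with "conf" (0 to 1); they miss things now and then, are a little off and sometimes report something else, mostly with a low value. They report only what shows in the picture. A call takes as long as a camera call. They do not tell look-alikes from the thing itself.
- spot_in(camera, query): "xy" ([column, row] in pixels, amid what is visible of it).
- silhouettes(camera, query): "region" (480x640 bool, what is visible of it) and "xy" ([column, row] in pixels, amid what is visible of it).
Readings, each from a call of its own:
- current_clock(): time.
- current_joint_pos(): joint angles.
- current_qvel(): joint speeds.
- current_joint_torque(): joint torques, N m.
- current_position(): TCP position.
- current_orientation(): TCP orientation.
- current_force(): force on the tool from outside, world axes, zero at the start.
- current_torque(): the same for the moment, N m.
- current_finger_gap(): finger opening in m.
Only numpy, scipy, OpenCV 4.12 (cv2) and the standard library are available. Lean on these libraries where they do the work, as an engineer would, in place of code of your own. Each camera call takes 0.05 s, during which the arm holds its last target.

## Working session

There is one attempt and no reset: what is moved stays moved. The work goes in short steps, each a Python script; the robot and the scene stay as the last script left them, time stands still between calls to the robot, and variables do not carry over. Pictures are saved under pics/ and viewed, and the job is handed in when it is done.

```bash
ls; mkdir -p pics; python3 - <<'E'
from bench import *
import cv2
for n in("top","side","wrist"):
    c=capture(n); cv2.imwrite(f"pics/a_{n}.png",c["image"]); print(n,c["intrinsics"].tolist(),c["R"].tolist(),c["t"].tolist())
print(current_clock(),current_position(),current_orientation(),current_finger_gap())
E
```

```text
pics
top [[459.48162440996805, 0.0, 319.1038599371679], [0.0, 459.48162440996805, 241.43366202688478], [0.0, 0.0, 1.0]] [[0.018724634386903267, -0.9998095412473353, -0.005501754072099559], [-0.9950513883681708, -0.018097901495175345, -0.09769954180059702], [0.09758136386448224, 0.007303916227887039, -0.9952007487105724]] [-0.031425834356515935, 0.5788060482915021, 1.3135268816607486]
side [[478.4499424690402, 0.0, 315.53327328294966], [0.0, 478.4499424690402, 237.04833706968532], [0.0, 0.0, 1.0]] [[0.9999897872366004, 0.0031295865900950177, -0.0032605383411481873], [-0.0011478389137344021, -0.5219195184053391, -0.8529939617449626], [-0.004371257064863265, 0.8529889928922376, -0.5219105959035119]] [-0.5811635537472621, 0.05470480540215213, 1.4038659328245373]
wrist [[383.8952990307051, 0.0, 323.9336666189766], [0.0, 383.8952990307051, 238.8555214632634], [0.0, 0.0, 1.0]] [[0.4117672007306303, -0.9112875713284847, -0.0016537063509430175], [-0.880403023001886, -0.3982790881021704, 0.25741850180134085], [-0.23524091797900315, -0.10454056783248306, -0.9662985978390225]] [-0.5987709115361735, -0.03069559399947487, 0.38895649938650495]
0.15 [ 0.24655225 -0.54643038  0.222     ] [ 8.39991256e-01 -5.42599464e-01 -5.49918566e-04 -4.56689297e-04] 0.0878814127379355
```

View pics/a_top.png

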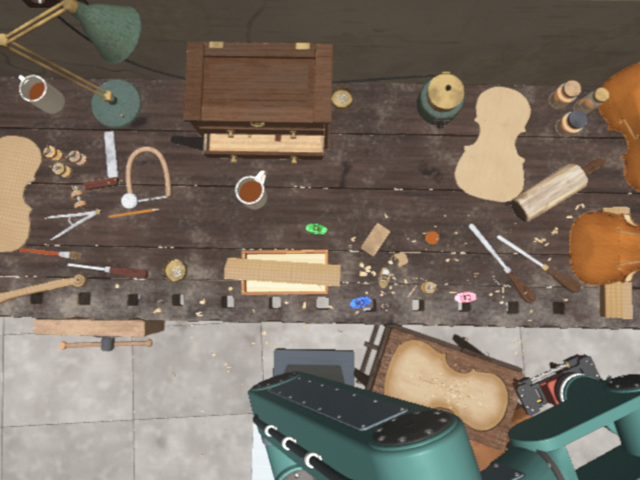

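View pics/a_side.png

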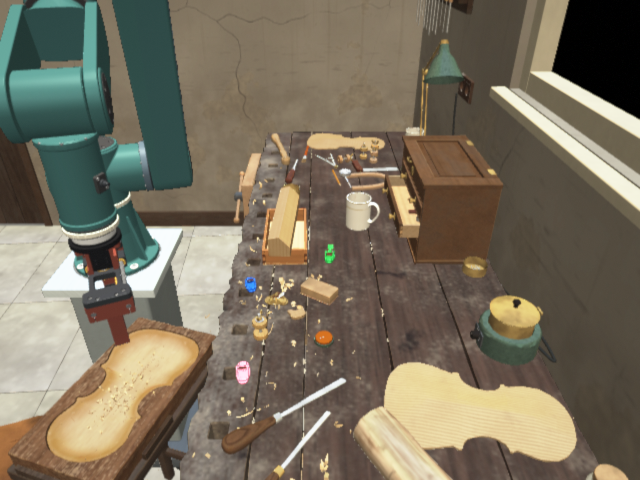

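```bash
cat > h.py <<'E'
from bench import *
import numpy as np, cv2
def world(c,u,v,z=None):
    K,R,t=c["intrinsics"],c["R"],c["t"]
    C=-R.T@t; d=R.T@np.linalg.inv(K)@np.array([u,v,1.])
    if z is None:
        return C+d*c["range_z"][int(round(v)),int(round(u))]
    return C+d*(z-C[2])/d[2]
def cloud(c):
    K,R,t=c["intrinsics"],c["R"],c["t"]
    v,u=np.mgrid[:480,:640]; d=np.stack([u,v,np.ones_like(u)],-1)@np.linalg.inv(K).T
    return (d*c["range_z"][...,None]-t)@R
E
python3 - <<'E'
from h import *
c=capture("top"); im=c["image"]
cv2.imwrite("pics/b_top.png",cv2.resize(im[190:330,200:490],None,fx=2.75,fy=2.75,interpolation=cv2.INTER_CUBIC))
s=capture("side"); cv2.imwrite("pics/b_side.png",cv2.resize(s["image"][170:400,210:400],None,fx=2.5,fy=2.5,interpolation=cv2.INTER_CUBIC))
for cam,cc in(("top",c),("side",s)):
  for n in ["tool_box","neck_block_mid","cork_block_mid","plane_mid","spool_mid","rosin_mid","mug_mid","tin_mid","bridge_mid"]:
    for r in spot_in(cam,n)[:5]:
        p=world(cc,*r["xy"]); print(cam,n,round(r["conf"],2),np.round(r["xy"],1),np.round(p,3))
E
```

```text
top tool_box 0.82 [283.6 284. ] [0.454 0.082 0.004]
top neck_block_mid 0.84 [281.6 272. ] [0.486 0.079 0.112]
top cork_block_mid 0.6 [374.9 238.1] [ 0.592 -0.183  0.028]
top plane_mid 0.69 [315.3 227.9] [ 0.619 -0.009  0.031]
top plane_mid 0.55 [384.2 277.7] [ 0.477 -0.212  0.025]
top plane_mid 0.54 [358.3 304.6] [ 0.398 -0.139 -0.001]
top plane_mid 0.49 [467.3 295.3] [ 0.431 -0.452  0.025]
top spool_mid 0.68 [430.3 287.7] [ 0.451 -0.337  0.06 ]
top rosin_mid 0.73 [432.8 237.3] [ 0.599 -0.356  0.013]
top mug_mid 0.92 [251.1 193.2] [0.712 0.178 0.061]
top tin_mid 0.71 [173.  271.6] [0.484 0.41  0.005]
side tool_box 0.66 [293.1 246.5] [0.514 0.042 0.004]
side tool_box 0.61 [276.3 300.6] [ 0.484 -0.228  0.016]
side neck_block_mid 0.74 [287.5 221.5] [0.501 0.031 0.097]
side cork_block_mid 0.75 [317.3 289.1] [ 0.586 -0.195  0.027]
side plane_mid 0.85 [241.6 373.8] [ 0.426 -0.452 -0.   ]
side plane_mid 0.7 [247.8 282.2] [ 0.404 -0.161  0.024]
side plane_mid 0.51 [278.3 304.1] [ 0.488 -0.224  0.002]
side plane_mid 0.5 [327.3 254.6] [ 0.615 -0.017  0.014]
side spool_mid 0.87 [259.7 327.7] [ 0.456 -0.353  0.04 ]
side rosin_mid 0.79 [322.1 340.8] [ 0.597 -0.369  0.015]
side mug_mid 0.75 [361. 211.] [0.722 0.144 0.07 ]
side bridge_mid 0.55 [295.6 312.5] [ 0.533 -0.261  0.006]
```

View pics/b_top.png

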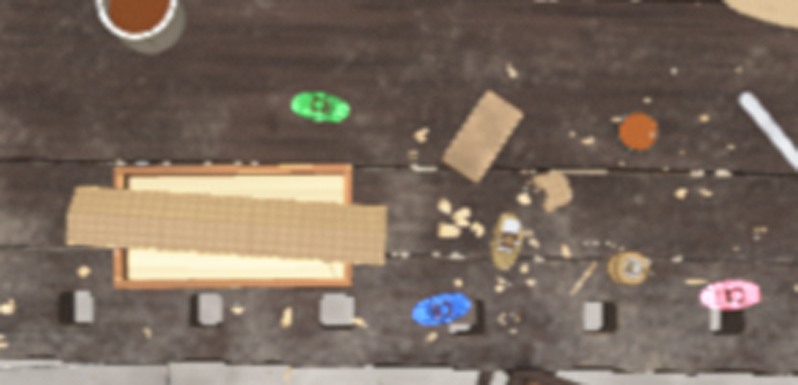

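View pics/b_side.png

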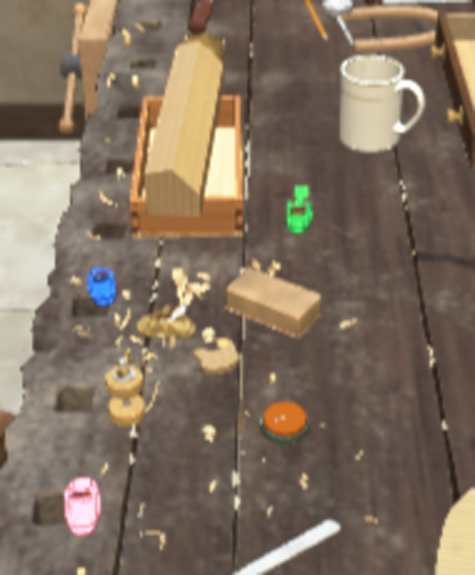

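```bash
cat > meas.py <<'E'
from h import *
def rect(P,mask):
    p=P[mask][:,:2].astype(np.float32); r=cv2.minAreaRect(p)
    b=cv2.boxPoints(r); e=[b[1]-b[0],b[2]-b[1]]; L=[np.linalg.norm(x) for x in e]; l=e[int(L[1]>L[0])]
    a=np.degrees(np.arctan2(l[1],l[0]))%180
    return np.array(r[0]),sorted(L),a,mask.sum()
def show(n,cam,P,box,z0,z1):
    x0,x1,y0,y1=box
    m=(P[...,0]>x0)&(P[...,0]<x1)&(P[...,1]>y0)&(P[...,1]<y1)&(P[...,2]>z0)&(P[...,2]<z1)
    m=m.astype(np.uint8); k,l,st,_=cv2.connectedComponentsWithStats(m)
    if k<2: print(n,cam,"none");return
    m=l==1+np.argmax(st[1:,4])
    r=rect(P,m); print(n,cam,np.round(r[0],4),"size",np.round(r[1],3),"ang %.1f"%r[2],"n",r[3],"zmed %.3f zmax %.3f"%(np.median(P[m][:,2]),P[m][:,2].max()))
E
python3 - <<'E'
from meas import *
for cam in("top","side"):
    P=cloud(capture(cam))
    show("neck",cam,P,(.38,.6,-.15,.3),.095,.13)
    show("box",cam,P,(.38,.6,-.15,.3),.04,.058)
    show("cork",cam,P,(.53,.65,-.25,-.12),.02,.035)
    show("plane",cam,P,(.43,.53,-.26,-.17),.008,.04)
    show("spool",cam,P,(.41,.5,-.39,-.3),.035,.08)
    show("bridge",cam,P,(.49,.57,-.3,-.22),.005,.02)
    show("rosin",cam,P,(.55,.65,-.42,-.3),.009,.03)
    show("mug",cam,P,(.63,.8,.08,.26),.06,.12)
    show("green",cam,P,(.57,.66,-.06,.04),.01,.04)
    show("blue",cam,P,(.36,.44,-.2,-.1),.01,.04)
E
```

```text
neck top [0.4827 0.0777] size [0.05  0.316] ang 87.3 n 1942 zmed 0.108 zmax 0.120
box top [0.5328 0.0778] size [0.038 0.244] ang 90.7 n 311 zmed 0.050 zmax 0.058
cork top [ 0.5889 -0.185 ] size [0.045 0.09 ] ang 147.0 n 469 zmed 0.028 zmax 0.035
plane top [ 0.4845 -0.2142] size [0.025 0.041] ang 169.4 n 96 zmed 0.022 zmax 0.033
spool top [ 0.4514 -0.3374] size [0.031 0.033] ang 91.6 n 124 zmed 0.050 zmax 0.068
bridge top [ 0.5345 -0.2649] size [0.038 0.039] ang 16.3 n 125 zmed 0.009 zmax 0.016
rosin top [ 0.5984 -0.354 ] size [0.04  0.042] ang 91.2 n 157 zmed 0.016 zmax 0.025
mug top [0.7189 0.1652] size [0.078 0.099] ang 116.7 n 561 zmed 0.070 zmax 0.107
green top [ 0.6187 -0.0048] size [0.027 0.036] ang 90.7 n 84 zmed 0.023 zmax 0.035
blue top [ 0.4078 -0.1511] size [0.025 0.039] ang 107.6 n 87 zmed 0.023 zmax 0.036
neck side [0.4828 0.0778] size [0.048 0.323] ang 87.0 n 880 zmed 0.107 zmax 0.115
box side [0.4902 0.0589] size [0.126 0.285] ang 91.7 n 419 zmed 0.049 zmax 0.058
cork side [ 0.5912 -0.1857] size [0.049 0.091] ang 145.4 n 434 zmed 0.027 zmax 0.031
plane side [ 0.4855 -0.2106] size [0.044 0.057] ang 42.3 n 125 zmed 0.015 zmax 0.033
spool side [ 0.4541 -0.3391] size [0.033 0.033] ang 34.1 n 185 zmed 0.048 zmax 0.069
bridge side [ 0.5352 -0.2606] size [0.039 0.04 ] ang 116.4 n 134 zmed 0.008 zmax 0.015
rosin side [ 0.599 -0.356] size [0.036 0.039] ang 142.4 n 182 zmed 0.015 zmax 0.024
mug side [0.7207 0.1659] size [0.08  0.105] ang 120.6 n 542 zmed 0.084 zmax 0.102
green side [ 0.6218 -0.0037] size [0.026 0.038] ang 88.0 n 81 zmed 0.022 zmax 0.030
blue side [ 0.4076 -0.1481] size [0.025 0.043] ang 109.1 n 51 zmed 0.021 zmax 0.033
```

```bash
python3 - <<'E'
from meas import *
for cam in("top","side"):
    P=cloud(capture(cam)).reshape(-1,3)
    a=np.radians(87.2);d=np.array([np.cos(a),np.sin(a)]);n=np.array([np.sin(a),-np.cos(a)])
    q=P[:,:2]-[.4828,.0777]; s=q@d; w=q@n
    for lo in(-.15,-.1,-.04,.02,.08,.12):
        k=(abs(s-lo-.015)<.015)&(abs(w)<.05)&(P[:,2]>.056)
        print(cam,lo,[(round(b*1000),round(float(np.median(P[k&(abs(w-b)<.003)][:,2]))*1000) if (k&(abs(w-b)<.003)).sum()>2 else None) for b in np.arange(-.042,.043,.006)])
    m=(abs(q[:,0])<.08)&(abs(q[:,1])<.14)&(abs(P[:,2]-.05)<.006)
    p=P[m]; print("rim x",np.percentile(p[:,0],[1,99]),"y",np.percentile(p[:,1],[1,99]))
E
```

```text
top -0.15 [(-42, None), (-36, None), (-30, None), (-24, 107), (-18, 107), (-12, 109), (-6, 110), (0, 110), (6, 111), (12, 105), (18, 100), (24, 92), (30, 87), (36, 79), (42, None)]
top -0.1 [(-42, None), (-36, None), (-30, None), (-24, 106), (-18, 107), (-12, 108), (-6, 110), (0, 111), (6, 112), (12, 106), (18, 99), (24, 92), (30, 86), (36, 79), (42, None)]
top -0.04 [(-42, None), (-36, None), (-30, None), (-24, 105), (-18, 108), (-12, 111), (-6, 109), (0, 112), (6, 111), (12, 105), (18, 101), (24, 93), (30, 86), (36, 81), (42, None)]
top 0.02 [(-42, None), (-36, None), (-30, None), (-24, 106), (-18, 107), (-12, 109), (-6, 109), (0, 112), (6, 112), (12, 106), (18, 99), (24, 92), (30, 85), (36, 79), (42, None)]
top 0.08 [(-42, None), (-36, None), (-30, None), (-24, 106), (-18, 109), (-12, 110), (-6, 110), (0, 113), (6, 112), (12, 106), (18, 98), (24, 93), (30, 85), (36, 83), (42, None)]
top 0.12 [(-42, None), (-36, None), (-30, None), (-24, 106), (-18, 108), (-12, 109), (-6, 111), (0, 112), (6, 110), (12, 105), (18, 98), (24, 93), (30, 85), (36, 80), (42, None)]
rim x [0.42329095 0.55
[... 478 characters left out ...]
107), (-6, 109), (0, 110), (6, 111), (12, 105), (18, 100), (24, 93), (30, 85), (36, 77), (42, None)]
side 0.02 [(-42, None), (-36, None), (-30, None), (-24, 105), (-18, 106), (-12, 107), (-6, 108), (0, 110), (6, 110), (12, 106), (18, 100), (24, 92), (30, 86), (36, 79), (42, None)]
side 0.08 [(-42, None), (-36, None), (-30, None), (-24, None), (-18, 106), (-12, 107), (-6, 110), (0, 110), (6, 109), (12, 105), (18, 98), (24, 91), (30, 86), (36, 77), (42, None)]
side 0.12 [(-42, None), (-36, None), (-30, None), (-24, 106), (-18, 106), (-12, 107), (-6, 109), (0, 110), (6, 110), (12, 106), (18, 98), (24, 91), (30, 86), (36, 80), (42, None)]
rim x [0.42567515 0.55470224] y [-0.04863623  0.1968878 ]
```

```bash
python3 - <<'E'
from meas import *
c=capture("side"); P=cloud(c)
cv2.imwrite("pics/c.png",cv2.resize(c["image"][180:270,255:320],None,fx=8,fy=6.6,interpolation=cv2.INTER_CUBIC)[:600])
a=np.radians(87.2);d=np.array([np.cos(a),np.sin(a)]);n=np.array([np.sin(a),-np.cos(a)])
q=P[...,:2]-[.4828,.0777]; s=q@d; w=q@n
for v in range(226,268,2):
    print(v,[(u,round(w[v,u]*1000),round(s[v,u]*1000),round(P[v,u,2]*1000)) for u in range(264,304,4)])
E
```

```text
226 [(264, -74, 94, -1), (268, -51, 37, 32), (272, -19, -88, 106), (276, -7, -94, 109), (280, 6, -102, 114), (284, 14, -82, 103), (288, 23, -63, 92), (292, 33, -49, 84), (296, 165, -1238, 777), (300, 44, 86, 6)]
228 [(264, -72, 78, 1), (268, -51, 34, 26), (272, -17, -103, 108), (276, -5, -105, 109), (280, 7, -110, 113), (284, 15, -91, 102), (288, 24, -72, 91), (292, 34, -63, 85), (296, 32, 77, 3), (300, 45, 73, 7)]
230 [(264, -70, 67, -1), (268, -51, 28, 23), (272, -16, -110, 106), (276, -4, -115, 109), (280, 7, -118, 111), (284, 16, -100, 100), (288, 25, -79, 88), (292, 34, -64, 80), (296, 33, 60, 6), (300, 46, 60, 7)]
232 [(264, -54, -25, 47), (268, -51, 26, 17), (272, -14, -124, 108), (276, -3, -127, 109), (280, 8, -125, 109), (284, 17, -112, 101), (288, 26, -92, 89), (292, 35, -74, 79), (296, 34, 54, 3), (300, 47, 48, 6)]
234 [(264, -52, -40, 49), (268, -50, 21, 13), (272, -13, -131, 106), (276, -1, -140, 111), (280, 9, -133, 107), (284, 18, -121, 100), (288, 27, -103, 90), (292, 37, -89, 81), (296, 35, 41, 3), (300, 48, 37, 6)]
236 [(264, -50, -53, 51), (268, -22, -144, 107), (2
[... 2663 characters left out ...]
 -122, 15), (292, 38, -125, 17), (296, 50, -126, 19), (300, 61, -122, 16)]
262 [(264, -41, -130, 11), (268, -31, -123, 7), (272, -19, -125, 9), (276, -7, -125, 9), (280, 4, -124, 9), (284, 15, -121, 7), (288, 26, -123, 9), (292, 38, -123, 9), (296, 49, -119, 7), (300, 60, -121, 9)]
264 [(264, -42, -126, 2), (268, -31, -123, 0), (272, -20, -122, 0), (276, -8, -125, 2), (280, 3, -121, 0), (284, 15, -122, 1), (288, 26, -123, 2), (292, 37, -121, 1), (296, 49, -119, 0), (300, 60, -123, 3)]
266 [(264, -42, -130, -3), (268, -30, -133, 0), (272, -18, -133, 0), (276, -7, -132, 0), (280, 4, -130, -1), (284, 15, -128, -2), (288, 27, -129, -1), (292, 38, -131, 1), (296, 50, -133, 3), (300, 61, -129, 0)]
```

View pics/c.png

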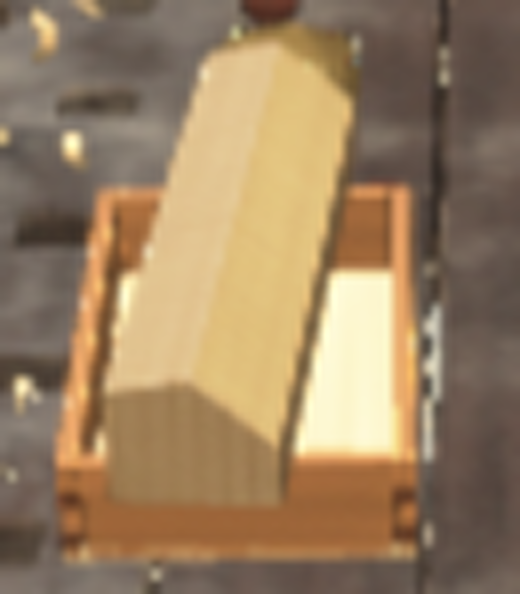

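```bash
cat >> h.py <<'E'
def Q(deg):
    t=np.radians(deg)/2; return [float(np.cos(t)),float(np.sin(t)),0.,0.]
def st(*a): print(*a,"t=%.2f"%current_clock(),np.round(current_position(),4),"gap %.4f"%current_finger_gap(),"F",np.round(current_force(),1))
E
python3 - <<'E'
from h import *
q=Q(-2.8)
move_ptp([.489,.0774,.20],q); st("above")
move_gripper(.078); st("grip")
print(servo_line([.489,.0774,.056],q,rate=.12,contact_N=8)); st("down")
c=capture("wrist"); cv2.imwrite("pics/d.png",c["image"])
s=capture("side"); cv2.imwrite("pics/d2.png",cv2.resize(s["image"][130:280,210:350],None,fx=4,fy=4))
E
```

```text
above t=3.78 [0.4893 0.0767 0.2   ] gap 0.0879 F [-0.4  0.7 -0.5]
grip t=4.18 [0.489  0.0772 0.2   ] gap 0.0777 F [ 0.6  0.1 -0.1]
False
down t=5.53 [0.4896 0.0774 0.0566] gap 0.0783 F [0.3 0.2 0.2]
```

View pics/d.png

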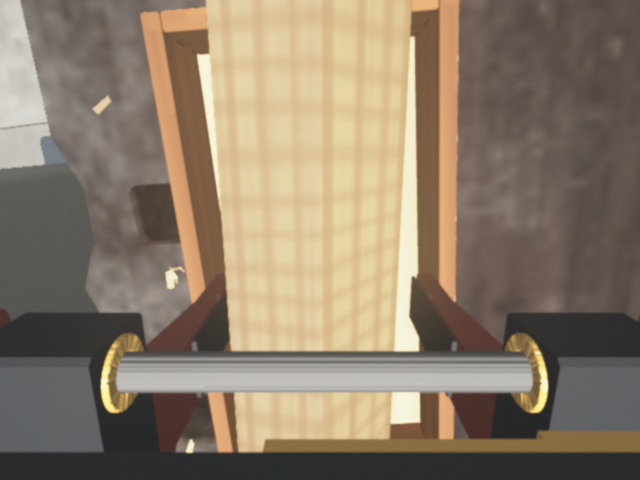

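View pics/d2.png

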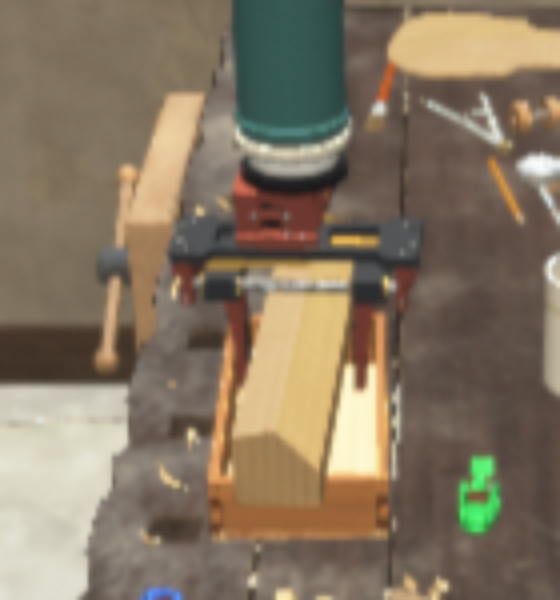

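Jaws straddle the bar, centred (fingers at columns ~225 and ~420 in the wrist view), with nothing touching the rim. I'll close and lift.

```bash
python3 - <<'E'
from h import *
move_gripper(0.0); st("closed")
servo_line([.489,.0774,.10],rate=.06); st("lift1")
servo_line([.489,.0774,.20],rate=.12); st("lift2")
sleep(.2); st()
s=capture("side"); cv2.imwrite("pics/e.png",cv2.resize(s["image"][100:320,190:420],None,fx=2.6,fy=2.6))
E
```

```text
closed t=6.06 [0.4887 0.0774 0.0562] gap 0.0601 F [-1.9 -0.2  4.5]
lift1 t=6.94 [0.4888 0.0774 0.0999] gap 0.0599 F [-0.7 -0.  -4.2]
lift2 t=7.92 [0.4883 0.0774 0.1992] gap 0.0599 F [ 0.   0.8 -4.6]
t=8.12 [0.4885 0.0774 0.1992] gap 0.0597 F [ 0.6 -0.2 -4.7]
```

View pics/e.png

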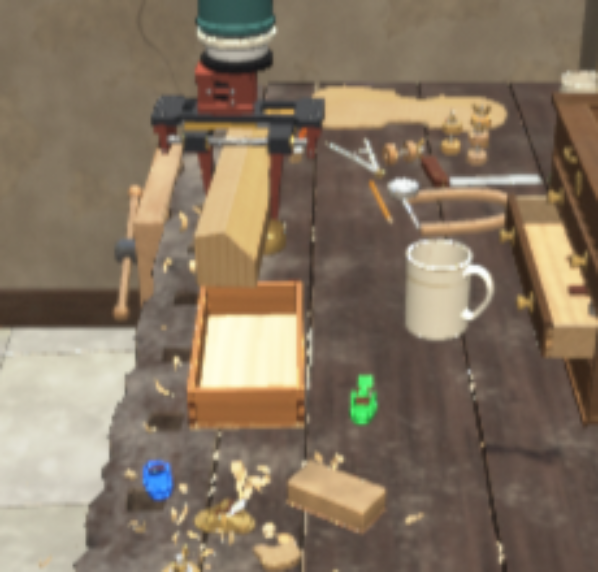

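```bash
python3 - <<'E'
from h import *
servo_line([.70,-.19,.17],Q(0),rate=.2); st("over")
servo_line([.70,-.19,.03],rate=.14)
print(servo_line([.70,-.19,.003],rate=.03,contact_N=4)); st("down")
move_gripper(.075); st("open")
servo_line([.70,-.19,.13],rate=.2); st("up")
move_ptp([.62,.05,.30],Q(0))
from meas import *
for cam in("top","side"):
    c=capture(cam); P=cloud(c)
    cv2.imwrite(f"pics/f_{cam}.png",c["image"])
    show("neck",cam,P,(.62,.8,-.38,0),.03,.09)
    show("boxrim",cam,P,(.38,.6,-.15,.3),.04,.058)
    show("cork",cam,P,(.53,.65,-.25,-.12),.02,.035)
st()
E
```

```text
over t=10.03 [ 0.6995 -0.1892  0.1701] gap 0.0601 F [-0.2 -0.7 -5.1]
True
down t=11.92 [ 0.6996 -0.1898  0.0062] gap 0.0599 F [0.5 0.6 4.2]
open t=12.38 [ 0.698  -0.1892  0.0047] gap 0.0752 F [ 0.4 -0.6 -0.1]
up t=13.16 [ 0.6991 -0.1897  0.1289] gap 0.0749 F [-0.4  0.2 -0. ]
neck top [ 0.6985 -0.1903] size [0.061 0.316] ang 89.9 n 2170 zmed 0.057 zmax 0.070
boxrim top [0.4872 0.1271] size [0.126 0.144] ang 91.0 n 371 zmed 0.050 zmax 0.057
cork top [ 0.589 -0.185] size [0.045 0.09 ] ang 147.1 n 471 zmed 0.028 zmax 0.034
neck side [ 0.7001 -0.1907] size [0.06 0.32] ang 90.1 n 1906 zmed 0.055 zmax 0.065
boxrim side [0.4895 0.0751] size [0.126 0.258] ang 91.4 n 535 zmed 0.048 zmax 0.054
cork side [ 0.5901 -0.1866] size [0.05  0.091] ang 147.9 n 431 zmed 0.027 zmax 0.032
t=14.43 [0.62   0.0487 0.2985] gap 0.0751 F [-0.5 -0.2 -0.7]
```

View pics/f_side.png

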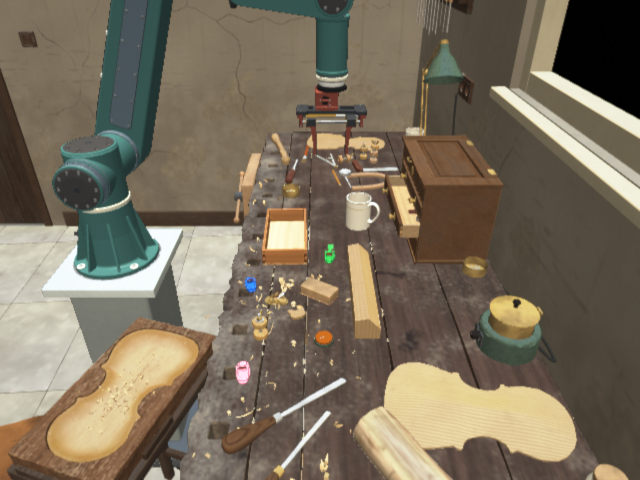

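```bash
python3 - <<'E'
from h import *
q=Q(57.3)
move_ptp([.5895,-.1858,.16],q); move_gripper(.064); st("above")
servo_line([.5895,-.1858,.03],rate=.2)
print(servo_line([.5895,-.1858,.003],rate=.05,contact_N=6)); st("down")
move_gripper(0); st("closed")
z0=current_position()[2]
servo_line([.5895,-.1858,.13],rate=.2); st("lift")
move_ptp([.489,.145,.15],Q(91)); st("over box")
c=capture("wrist"); cv2.imwrite("pics/g.png",c["image"])
s=capture("side"); cv2.imwrite("pics/g2.png",cv2.resize(s["image"][100:320,190:420],None,fx=2.6,fy=2.6))
E
```

```text
above t=16.09 [ 0.5897 -0.1855  0.1602] gap 0.0641 F [ 0.4  0.2 -0.2]
False
down t=17.58 [ 0.5895 -0.1858  0.0028] gap 0.0641 F [-0.3  0.7  0.1]
closed t=18.01 [ 0.5897 -0.1858  0.0032] gap 0.0459 F [ 0.2 -0.4  1. ]
lift t=18.79 [ 0.5887 -0.1855  0.129 ] gap 0.0455 F [ 0.7  0.6 -0. ]
over box t=20.10 [0.4897 0.1443 0.1498] gap 0.0457 F [ 0.4  0.9 -0.4]
```

View pics/g.png

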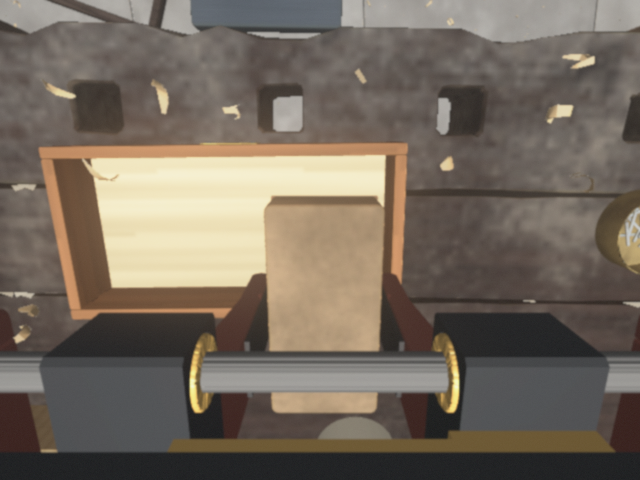

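View pics/g2.png

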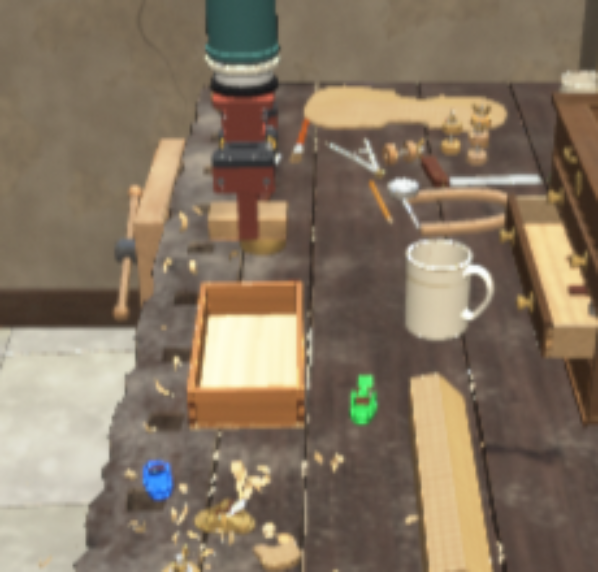

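```bash
python3 - <<'E'
from meas import *
c=capture("wrist"); P=cloud(c)
show("cork","wrist",P,(.4,.6,.09,.2),.14,.19)
c=capture("top"); P=cloud(c); Pf=P.reshape(-1,3)
# box interior from floor points
m=(abs(Pf[:,2]-.006)<.006)&(abs(Pf[:,0]-.489)<.054)&(abs(Pf[:,1]-.0755)<.114)
for lo,hi in((.41,.47),(.51,.57)):
    k=(abs(Pf[:,2]-.05)<.004)&(Pf[:,0]>lo)&(Pf[:,0]<hi)&(Pf[:,1]>-.03)&(Pf[:,1]<.18)
    p=Pf[k]; 
    if k.sum()>10:
        f=np.polyfit(p[:,1],p[:,0],1); print("long rim x at y=.0755",np.polyval(f,.0755),"slope",f[0],k.sum())
for lo,hi in((-.07,-.03),(.18,.22)):
    k=(abs(Pf[:,2]-.05)<.004)&(Pf[:,1]>lo)&(Pf[:,1]<hi)&(Pf[:,0]>.44)&(Pf[:,0]<.535)
    print("short rim y",np.median(Pf[k][:,1]) if k.sum() else None,k.sum())
E
```

```text
cork wrist [0.4737 0.1442] size [0.06  0.067] ang 91.1 n 20661 zmed 0.173 zmax 0.190
long rim x at y=.0755 0.42921129072294445 slope -0.040755485319329994 130
long rim x at y=.0755 0.5476906784892086 slope -0.018899960490581104 159
short rim y -0.042481146597834266 80
short rim y 0.19294295013140672 8
```

```bash
python3 - <<'E'
from h import *
q=Q(91.2)
servo_line([.488,.145,.06],q,rate=.15)
print(servo_line([.488,.145,.007],rate=.05,contact_N=4)); st("down")
move_gripper(.056); st("open")
servo_line([.488,.145,.12],rate=.2); st("up")
move_ptp([.44,-.235,.26],Q(-90)); 
c=capture("wrist"); cv2.imwrite("pics/h.png",c["image"]); P=cloud(c)
np.save("w.npy",P)
s=capture("side"); cv2.imwrite("pics/h2.png",cv2.resize(s["image"][170:350,210:400],None,fx=3,fy=3))
st()
E
```

```text
True
down t=21.99 [0.4874 0.1449 0.009 ] gap 0.0455 F [-0.6 -0.6  3.3]
open t=22.39 [0.4867 0.1448 0.0087] gap 0.0562 F [-0.3 -0.   0.6]
up t=23.10 [0.4874 0.1449 0.1194] gap 0.0564 F [-0.7  0.1 -0.4]
t=25.24 [ 0.44   -0.2345  0.2596] gap 0.0562 F [0.1 0.2 0.2]
```

View pics/h.png

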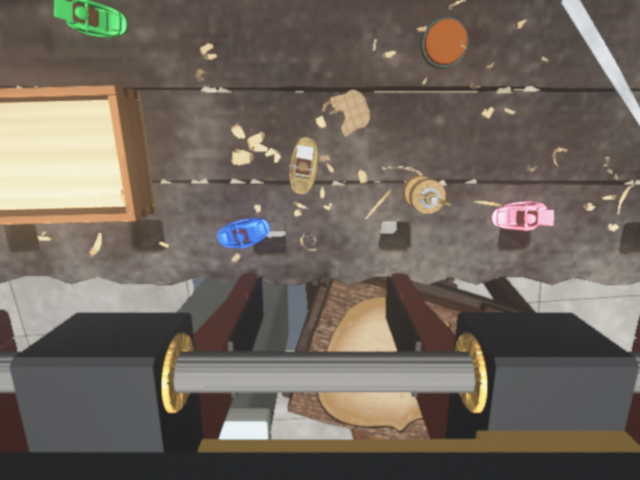

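View pics/h2.png

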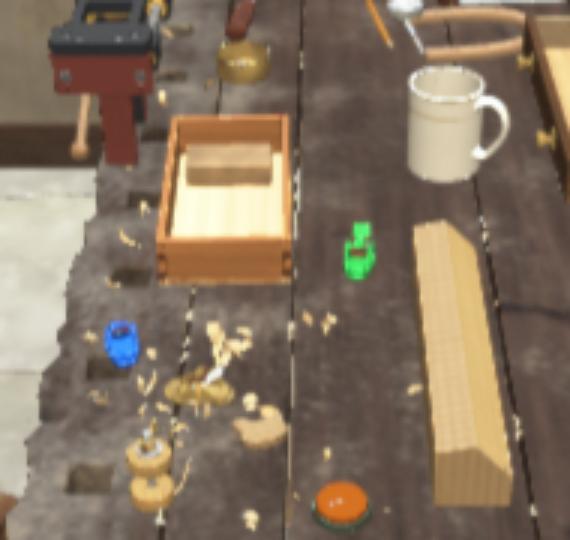

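```bash
python3 - <<'E'
from meas import *
c=capture("wrist"); P=cloud(c)
show("cork-","wrist",P,(.4,.6,.09,.2),.02,.045)
for z in(.004,.01,.018): show("plane>%g"%z,"wrist",P,(.43,.53,-.25,-.18),z,.04)
for z in(.03,.04): show("spool>%g"%z,"wrist",P,(.41,.5,-.39,-.3),z,.08 if z<.04 else .054)
for n in("plane_mid","spool_mid"):
    for r in silhouettes("wrist",n)[:6]:
        m=r["region"]; v,u=np.nonzero(m)
        z=.012 if n[0]=="p" else .045
        W=np.array([world(c,a,b,z) for a,b in zip(u,v)])
        q=rect(np.array(W)[None],np.ones((1,len(W)),bool))
        d=np.linalg.svd(W[:,:2]-W[:,:2].mean(0),full_matrices=False)[2][0]
        print(n,round(r["conf"],2),r["xy"],np.round(q[0],4),np.round(q[1],3),"ang %.1f pca %.1f"%(q[2],np.degrees(np.arctan2(d[1],d[0]))%180))
cv2.imwrite("pics/i.png",cv2.resize(c["image"][110:230,250:470],None,fx=3.6,fy=3.6,interpolation=cv2.INTER_CUBIC))
E
```

```text
cork- wrist [0.4336 0.0986] size [0.001 0.016] ang 91.5 n 42 zmed 0.026 zmax 0.042
plane>0.004 wrist [ 0.4803 -0.2113] size [0.027 0.052] ang 169.4 n 911 zmed 0.018 zmax 0.032
plane>0.01 wrist [ 0.4848 -0.2122] size [0.027 0.034] ang 169.4 n 617 zmed 0.022 zmax 0.032
plane>0.018 wrist [ 0.4895 -0.2122] size [0.025 0.027] ang 85.0 n 446 zmed 0.024 zmax 0.032
spool>0.03 wrist [ 0.454  -0.3351] size [0.033 0.033] ang 38.5 n 1026 zmed 0.048 zmax 0.068
spool>0.04 wrist [ 0.454  -0.3354] size [0.033 0.033] ang 6.6 n 764 zmed 0.047 zmax 0.054
plane_mid 0.91 [242.7, 234.6] [ 0.4078 -0.1452] [0.031 0.059] ang 108.6 pca 106.6
plane_mid 0.9 [523.3, 214.6] [ 0.4286 -0.4483] [0.031 0.067] ang 90.1 pca 90.0
plane_mid 0.68 [304.2, 165.4] [ 0.4812 -0.2119] [0.028 0.058] ang 168.3 pca 171.1
plane_mid 0.57 [90.4, 14.7] [ 0.6198 -0.0109] [0.03  0.071] ang 79.5 pca 77.8
spool_mid 0.83 [424.0, 191.6] [ 0.4567 -0.3312] [0.039 0.041] ang 26.3 pca 63.1
```

View pics/i.png

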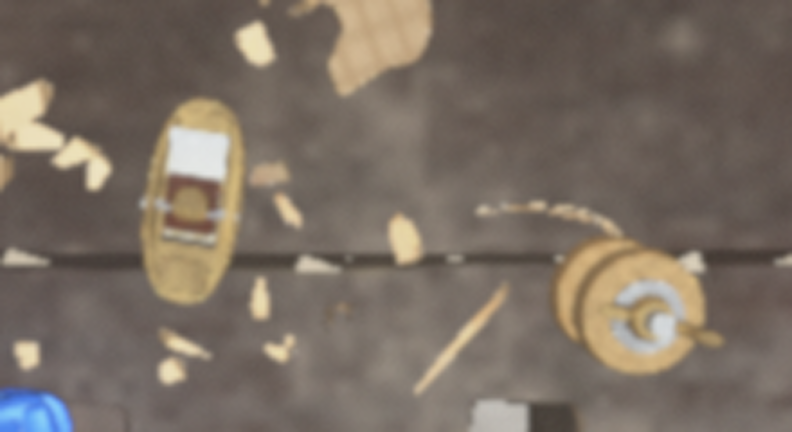

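```bash
python3 - <<'E'
from h import *
q=Q(-99.5); x,y=.4825,-.2122
move_ptp([x,y,.14],q); move_gripper(.044); st("above")
servo_line([x,y,.035],rate=.2)
print(servo_line([x,y,.005],rate=.05,contact_N=6)); st("down")
move_gripper(0); st("closed")
servo_line([x,y,.13],rate=.2); st("lift")
move_ptp([.488,.062,.15],Q(-88.8)); st("over box")
c=capture("wrist"); cv2.imwrite("pics/j.png",c["image"])
s=capture("side"); cv2.imwrite("pics/j2.png",cv2.resize(s["image"][100:320,190:420],None,fx=2.6,fy=2.6))
E
```

```text
above t=26.40 [ 0.4827 -0.2126  0.1408] gap 0.0442 F [-0.   0.7 -0.4]
False
down t=27.82 [ 0.4825 -0.2122  0.0049] gap 0.0440 F [0.8 0.1 0.1]
closed t=28.25 [ 0.4827 -0.2123  0.0052] gap 0.0257 F [-0.8  0.1  1.4]
lift t=29.02 [ 0.4817 -0.2117  0.1292] gap 0.0255 F [-0.8  0.6 -2.1]
over box t=30.09 [0.4881 0.0612 0.1495] gap 0.0256 F [ 0.5 -0.3 -1.8]
```

View pics/j.png

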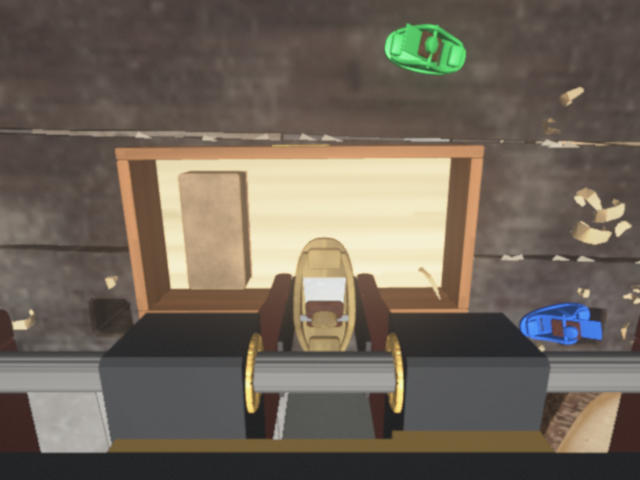

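View pics/j2.png

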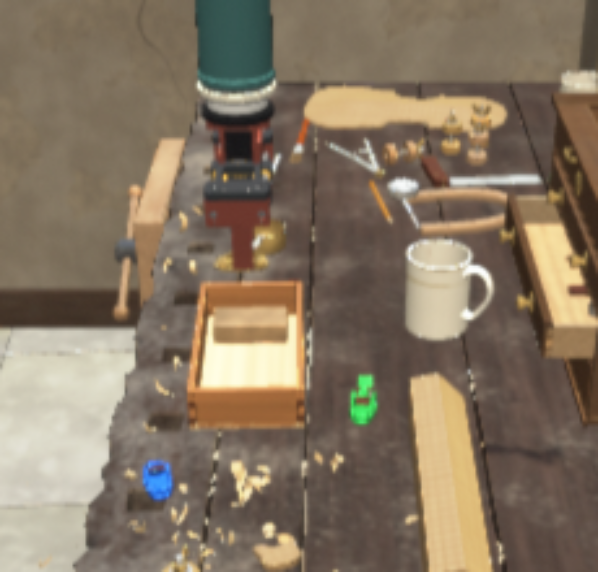

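Plane held upright at about (324,300) in the wrist view; the cork lies flat in the box's left part (214,230). I'll place it, then fetch the spool.

```bash
python3 - <<'E'
from h import *
servo_line([.488,.062,.05],rate=.15)
print(servo_line([.488,.062,.007],rate=.04,contact_N=4)); st("down")
move_gripper(.036); st("open")
servo_line([.488,.062,.15],rate=.2); st("up")
q=Q(0); x,y=.454,-.3365
move_ptp([x,y,.17],q); move_gripper(.058); st("above")
servo_line([x,y,.07],rate=.2)
print(servo_line([x,y,.02],rate=.08,contact_N=6)); st("down")
c=capture("wrist"); cv2.imwrite("pics/k.png",c["image"])
s=capture("side"); cv2.imwrite("pics/k2.png",cv2.resize(s["image"][170:400,190:420],None,fx=2.6,fy=2.6))
E
```

```text
True
down t=31.90 [0.4876 0.062  0.011 ] gap 0.0253 F [ 0.8 -0.2  2.2]
open t=32.31 [0.4868 0.062  0.0107] gap 0.0358 F [-0.5 -1.3 -0.1]
up t=33.15 [0.4872 0.062  0.1493] gap 0.0356 F [ 0.2 -0.5  0.2]
above t=35.68 [ 0.454  -0.3365  0.1701] gap 0.0578 F [ 0.8 -0.   0.7]
False
down t=37.11 [ 0.4542 -0.3367  0.0201] gap 0.0580 F [-0.6  0.1  0.2]
```

View pics/k.png

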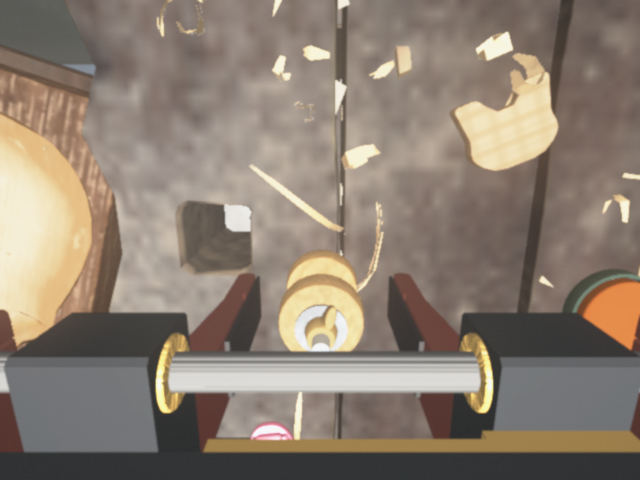

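View pics/k2.png

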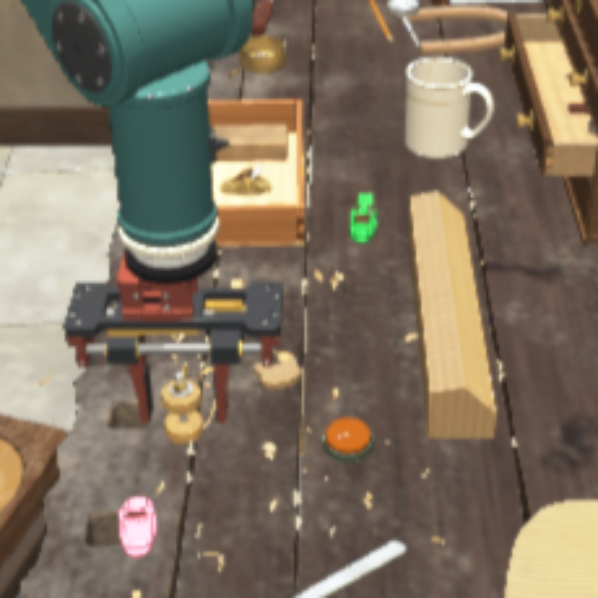

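```bash
python3 - <<'E'
from h import *
x,y=.454,-.3365
move_gripper(0); st("closed")
servo_line([x,y,.16],rate=.2); st("lift")
move_ptp([.488,.0,.17],Q(1)); st("over box")
s=capture("side"); cv2.imwrite("pics/l2.png",cv2.resize(s["image"][100:320,190:420],None,fx=2.6,fy=2.6))
c=capture("wrist"); cv2.imwrite("pics/l.png",c["image"])
E
```

```text
closed t=37.71 [ 0.4541 -0.3366  0.0202] gap 0.0344 F [ 0.3 -0.1  3.1]
lift t=38.56 [ 0.4533 -0.3359  0.159 ] gap 0.0343 F [-0.5 -0.7 -1.6]
over box t=39.83 [ 0.4883 -0.0008  0.1698] gap 0.0343 F [ 0.2 -0.2  0.2]
```

View pics/l2.png

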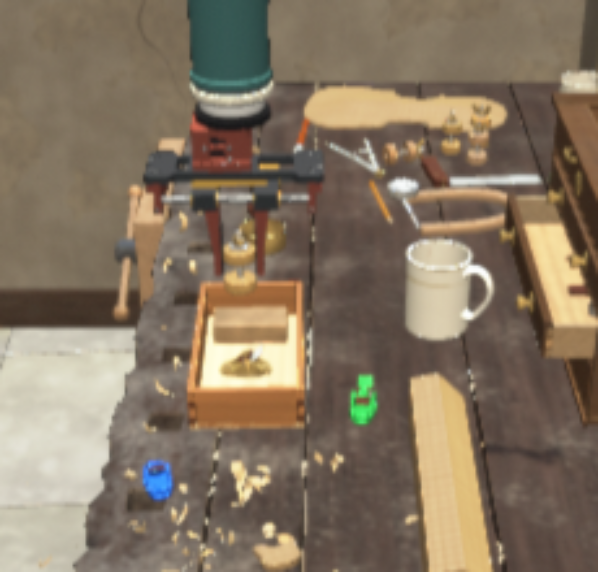

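View pics/l.png

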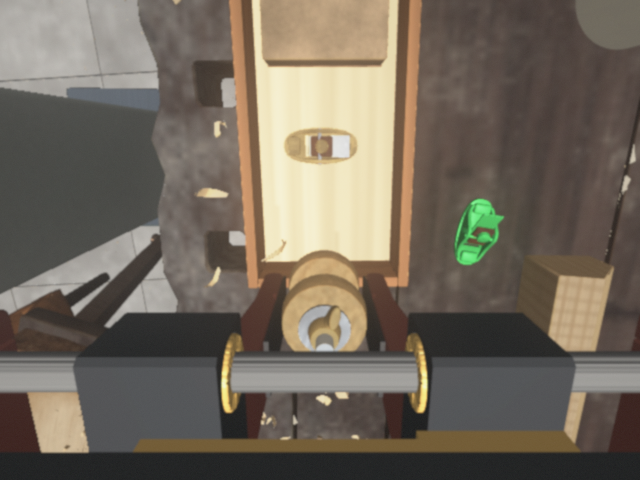

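```bash
python3 - <<'E'
from h import *
c=capture("wrist")
for u,v in((265,257),(278,248),(286,240),(288,146),(357,146)): print(np.round(world(c,u,v,.008),3), np.round(world(c,u,v),3))
E
```

```text
[ 0.438 -0.034  0.008] [ 0.441 -0.027  0.029]
[ 0.449 -0.025  0.008] [ 0.451 -0.021  0.023]
[ 0.456 -0.018  0.008] [ 0.456 -0.019  0.005]
[0.458 0.062 0.008] [0.459 0.062 0.013]
[0.515 0.062 0.008] [0.515 0.062 0.005]
```

```bash
python3 - <<'E'
from meas import *
X,Y=.495,.003
servo_line([X,Y,.075],Q(1),rate=.15)
print(servo_line([X,Y,.023],rate=.04,contact_N=4)); st("down")
sleep(.2); move_gripper(.048); st("open")
servo_line([X,Y,.16],rate=.15); st("up")
move_ptp([.45,-.16,.28],Q(0))
for n in("top","side","wrist"):
    c=capture(n); P=cloud(c); im=c["image"]
    cv2.imwrite(f"pics/m_{n}.png",im)
    if n=="side": cv2.imwrite("pics/m2.png",cv2.resize(im[170:350,210:400],None,fx=3.2,fy=3.2,interpolation=cv2.INTER_CUBIC))
    if n!="wrist":
        show("neck",n,P,(.62,.8,-.38,0),.03,.09)
        show("bridge",n,P,(.49,.57,-.3,-.22),.005,.02)
        show("rosin",n,P,(.55,.65,-.42,-.3),.009,.03)
        show("mug",n,P,(.63,.8,.08,.26),.06,.12)
    show("cork",n,P,(.44,.54,.1,.185),.02,.045)
    show("spool",n,P,(.44,.54,-.035,.04),.045,.062)
    show("plane",n,P,(.44,.54,.035,.09),.015,.045)
st()
E
```

```text
True
down t=41.88 [0.4944 0.0031 0.0259] gap 0.0338 F [ 0.6 -0.3  4.2]
open t=42.53 [0.4938 0.0032 0.0255] gap 0.0477 F [-0.4  0.4 -0.1]
up t=43.58 [0.4943 0.0031 0.1593] gap 0.0479 F [-0.5 -0.2 -0.1]
neck top [ 0.6983 -0.1898] size [0.061 0.315] ang 90.0 n 2166 zmed 0.056 zmax 0.069
bridge top [ 0.5646 -0.2893] size [0.002 0.004] ang 138.5 n 3 zmed 0.007 zmax 0.007
rosin top [ 0.5992 -0.3537] size [0.039 0.043] ang 36.8 n 157 zmed 0.016 zmax 0.026
mug top [0.7247 0.1755] size [0.078 0.1  ] ang 179.7 n 576 zmed 0.070 zmax 0.107
cork top [0.4858 0.1434] size [0.046 0.09 ] ang 1.0 n 505 zmed 0.034 zmax 0.042
spool top [0.4934 0.0021] size [0.031 0.032] ang 90.6 n 94 zmed 0.056 zmax 0.061
plane top [0.4847 0.0606] size [0.026 0.05 ] ang 0.8 n 108 zmed 0.030 zmax 0.041
neck side [ 0.7    -0.1899] size [0.06  0.321] ang 90.1 n 1898 zmed 0.055 zmax 0.064
bridge side [ 0.5327 -0.2539] size [0.039 0.053] ang 113.2 n 152 zmed 0.008 zmax 0.015
rosin side [ 0.6007 -0.3559] size [0.038 0.039] ang 22.2 n 183 zmed 0.015 zmax 0.022
mug side [0.72   0.1662] size [0.08  0.106] ang 118.8 n 537 zmed 0.084 zmax 0.104
cork side [0.4877 0.1501] size [0.068 0.091] ang 179.0 n 295 zmed 0.032 zmax 0.037
spool side [ 0.4959 -0.0031] size [0.029 0.033] ang 11.5 n 76 zmed 0.053 zmax 0.060
plane side [0.5012 0.0645] size [0.006 0.02 ] ang 93.1 n 10 zmed 0.032 zmax 0.037
cork wrist none
spool wrist [0.4942 0.0031] size [0.033 0.033] ang 41.5 n 998 zmed 0.053 zmax 0.062
plane wrist none
t=44.58 [ 0.4497 -0.1585  0.2786] gap 0.0477 F [ 0.1  0.5 -0.5]
```

View pics/m2.png

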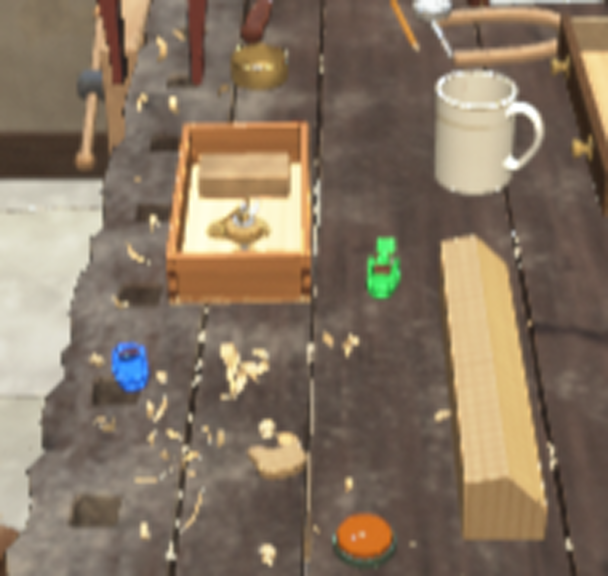

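View pics/m_wrist.png

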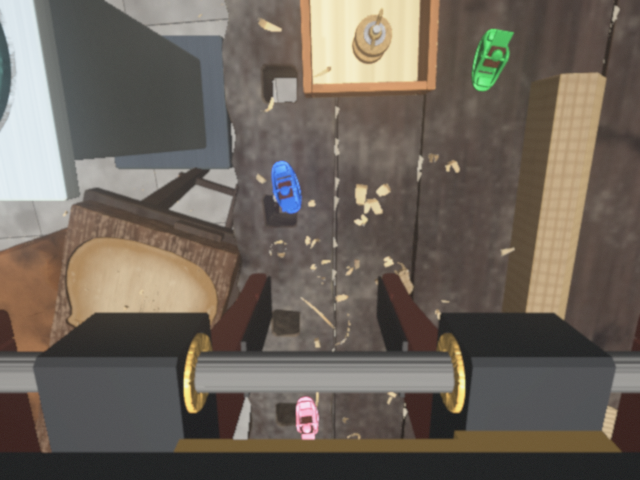

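```bash
python3 - <<'E'
from meas import *
move_ptp([.41,.05,.30],Q(-90))
c=capture("wrist"); P=cloud(c).reshape(-1,3)
cv2.imwrite("pics/n.png",c["image"])
for n,b,z in(("cork",(.448,.53,.126,.162),(.026,.042)),("spool top disc",(.482,.508,-.01,.017),(.049,.060)),("plane",(.455,.52,.045,.08),(.008,.045))):
    k=(P[:,0]>b[0])&(P[:,0]<b[1])&(P[:,1]>b[2])&(P[:,1]<b[3])&(P[:,2]>z[0])&(P[:,2]<z[1]); p=P[k]
    if k.sum()<10: print(n,k.sum()); continue
    A=np.c_[p[:,:2]-p[:,:2].mean(0),np.ones(len(p))]; f=np.linalg.lstsq(A,p[:,2],rcond=None)[0]; print(n,k.sum(),"z %.4f slope"%f[2],np.round(f[:2],3),"zmax",p[:,2].max())
st()
E
```

```text
cork 2681 z 0.0324 slope [0.001 0.003] zmax 0.035269337428448
spool top disc 516 z 0.0542 slope [ 0.017 -0.001] zmax 0.05947408625409278
plane 1050 z 0.0201 slope [0.281 0.045] zmax 0.037419391742011344
t=46.38 [0.4101 0.0499 0.2999] gap 0.0480 F [ 0.5 -0.6  0.6]
```

View pics/n.png

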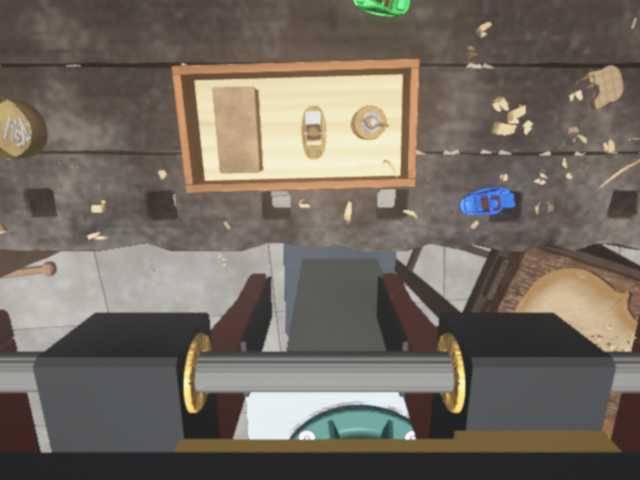

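```bash
python3 -c "
from h import *
st(); close_job()"
```

```text
t=46.38 [0.4101 0.0499 0.2999] gap 0.0480 F [ 0.5 -0.6  0.6]
the job is handed in; nothing more can be done
```

I lifted the neck block off the box and laid it flat on the bench. Then I put the cork block, the brass plane and the spool clamp side by side on the box floor. I handed in at 46.4 s of the 72 s; no verdict is given.

What my last checks showed:
- **Neck block:** it lies at about (0.70, -0.19), its near face about 0.11 m behind the box wall. Its depth readings match lying flat.
- **Cork block:** its top is at 32 mm against 33 mm expected on the box floor, with slope below 0.005.
- **Spool clamp:** its upper disc is at 54 mm against 55 mm expected, with a tilt of about 0.02 rad.
- **Plane:** its highest point is at 37 mm, as expected on the floor. The slope fit (0.28) tells nothing because its top is stepped. I judged it upright from that height and the picture.
- **Things to leave alone:** the rosin measured within about 2 mm of where it was. The last mug reading from the top camera differed by about 12 mm and the bridge blank was mostly hidden from it. The side camera put the mug within 1 mm and the bridge blank within about 7 mm of their start. I did not re-measure the tin, but the arm never came near it.

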